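Find the spacer that fits the sprung clamping gap

TASK

Find out by trying which of the three steel spacers fits snugly in the gap of the clamping fixture: one too thin stands loose, one too thick will not go in and must not be forced. Leave the fitting one fully home, upright on the floor of the gap between the jaws and square to them, about midway along the jaws, held by the sprung jaw, with the other two standing in pockets of the stand; do not disturb the other things on the bench.

Things in the scene. Friction and masses are not known exactly. Their poses are not given: they have to be found in the camera images.
- gap_fixture: low steel clamping fixture, fixed to the bench: base plate x -42 to +86 mm, y +-37 mm, and on it a saddle with two jaws and the gap between them. Own x points from the fixed jaw across the gap to the sprung jaw, z up. Origin on the bench, at mid width, below the fixed jaw's face when the saddle is in its middle setting. Highest part: round knob behind the sprung jaw, at z = 50 mm
- fixed_face (a point): on the fixture, 47 mm above the bench (the tops of both jaws), where the fixed jaw's face is in the saddle's middle setting. The saddle is clamped up to 10 mm from that, to +x or -x, and this point does not show it: look or feel. The fixed jaw is 26 mm thick (from its face to -x; its rear face is plain) and 48 mm long; top edge at the gap bevelled 1.5 mm wide, 3 mm deep
- gap_floor (a point): 35 mm below fixed_face, at the height of the gap's floor, 12 mm above the bench. The sprung jaw (14 mm thick, 48 mm long, top edge bevelled 4 mm wide, 6 mm deep) stands opposite the fixed one on a carrier clamped at a different place each time: the empty gap is anywhere from 9.3 to 17.4 mm, which is not told either
- spring_jaw (a joint): how far the sprung jaw is pushed back from rest, m. It gives way at about 2 N, 0.8 N more per mm, up to 0.0036, where it is solid. A snug spacer pushes it back a little and is pressed flat on the fixed jaw by it; a thinner one stands loose (0), a thicker one will not go in. One always fits; near a limit two may, and either will do
- stand: grey plastic stand, 150 x 52 x 20 mm, fixed to the bench. Origin under its centre, own x along its length. Three equal pockets at x = -52, 0, +52 mm, each 21 mm (x) x 39 mm (y), floor 5 mm above the bench (15 mm deep); a spacer stands in each, its thickness along the stand's x. A tall white press, 0.38 m high, stands to its right and behind (x over 0.40, y -0.12 to 0.25): come round its front
- thin_mid (a point): middle of the thinnest of three plain steel plates, alike but for thickness: 12 mm (own x) x 36 (own y) x 75 mm high (own z), foot edges rounded 2 mm, 0.15 to 0.35 kg. This point is half-way up, 37.5 mm above the foot. The three stand upright in the stand's pockets in any order
- middle_mid (a point): middle of the middle one of three plain steel plates, alike but for thickness: 15 mm (own x) x 36 (own y) x 75 mm high (own z), foot edges rounded 2 mm, 0.15 to 0.35 kg. This point is half-way up, 37.5 mm above the foot. The three stand upright in the stand's pockets in any order
- thick_mid (a point): middle of the thickest of three plain steel plates, alike but for thickness: 18 mm (own x) x 36 (own y) x 75 mm high (own z), foot edges rounded 2 mm, 0.15 to 0.35 kg. This point is half-way up, 37.5 mm above the foot. The three stand upright in the stand's pockets in any order
- spacer_thin: the 12 mm spacer; origin in the middle of its foot
- spacer_middle: the 15 mm spacer; origin in the middle of its foot
- spacer_thick: the 18 mm spacer; origin in the middle of its foot
- tin: bystander: flat round lidded tin, 55 mm across, 22 mm high; origin under its centre
- mount_a: bystander: black round sample mount, 30 mm across, 16 mm high; origin under its centre
- mount_b: bystander: black round sample mount, 30 mm across, 19 mm high; origin under its centre
- test_block: bystander: flat round steel block, 64 mm across, 15 mm high; origin under its centre

How it is judged:
At the end, for the whole second after the job is handed in: One spacer stands on the gap floor (within 2 mm), upright and square to the jaws within 0.06 rad, within 9 mm of the middle of their length, and holds the sprung jaw pushed back (over 0.15 mm). The other two stand in pockets of the stand, upright within 0.25 rad. All three at rest (((z of thin_mid in the frame of gap_fixture between 0.0475 and 0.052 m and y of thin_mid in the frame of gap_fixture between -0.009 and 0.009 m and x of thin_mid in the frame of gap_fixture between -0.008 and 0.023 m and angle between the x axis of thin_mid and the x axis of gap_fixture, either way round below 0.06 rad and angle between thin_mid's own z axis and vertical below 0.06 rad and value of joint spring_jaw above 0.00015 m and z of middle_mid in the frame of stand between 0.038 and 0.0465 m and y of middle_mid in the frame of stand between -0.012 and 0.012 m and x of middle_mid in the frame of stand between -0.07 and 0.07 m and angle between each of middle_mid, thick_mid's own z axis and vertical below 0.25 rad and z of thick_mid in the frame of stand between 0.038 and 0.0465 m and y of thick_mid in the frame of stand between -0.012 and 0.012 m and x of thick_mid in the frame of stand between -0.07 and 0.07 m) or (z of middle_mid in the frame of gap_fixture between 0.0475 and 0.052 m and y of middle_mid in the frame of gap_fixture between -0.009 and 0.009 m and x of middle_mid in the frame of gap_fixture between -0.008 and 0.023 m and angle between the x axis of middle_mid and the x axis of gap_fixture, either way round below 0.06 rad and angle between middle_mid's own z axis and vertical below 0.06 rad and value of joint spring_jaw above 0.00015 m and z of thin_mid in the frame of stand between 0.038 and 0.0465 m and y of thin_mid in the frame of stand between -0.012 and 0.012 m and x of thin_mid in the frame of stand between -0.07 and 0.07 m and angle between each of thin_mid, thick_mid's own z axis and vertical below 0.25 rad and z of thick_mid in the frame of stand between 0.038 and 0.0465 m and y of thick_mid in the frame of stand between -0.012 and 0.012 m and x of thick_mid in the frame of stand between -0.07 and 0.07 m) or (z of thick_mid in the frame of gap_fixture between 0.0475 and 0.052 m and y of thick_mid in the frame of gap_fixture between -0.009 and 0.009 m and x of thick_mid in the frame of gap_fixture between -0.008 and 0.023 m and angle between the x axis of thick_mid and the x axis of gap_fixture, either way round below 0.06 rad and angle between thick_mid's own z axis and vertical below 0.06 rad and value of joint spring_jaw above 0.00015 m and z of thin_mid in the frame of stand between 0.038 and 0.0465 m and y of thin_mid in the frame of stand between -0.012 and 0.012 m and x of thin_mid in the frame of stand between -0.07 and 0.07 m and angle between each of thin_mid, middle_mid's own z axis and vertical below 0.25 rad and z of middle_mid in the frame of stand between 0.038 and 0.0465 m and y of middle_mid in the frame of stand between -0.012 and 0.012 m and x of middle_mid in the frame of stand between -0.07 and 0.07 m)) and linear speed of each of spacer_thin, spacer_middle, spacer_thick below 0.01 m/s); the robot touches nothing.
It fails at once if the fixture, with its jaws, is pressed with more than 60 N (a spacer is forced; wedging between the jaws multiplies the push) (contact force between gap_fixture and anything else above 60 N).
It fails at once if a bystander is moved more than 20 mm (distance of any of tin, mount_a, mount_b, test_block from where it was at the start of the episode above 0.02 m).
It also fails if it takes over 72 s, if anything falls off the work surface, if the arm or the gripper's body presses on something with over 40 N, if the wrist force passes 120 N, or if a joint passes its speed limit or range.

ROBOT

A 6-joint arm with a two-finger parallel gripper is mounted at the origin on a cart in front of the work surface, level with it; the furniture and walls round the work are solid. World frame = base frame: x ahead of the robot, y to its left, z up, the work surface at z = 0. Lengths are in m, angles in rad, forces in N, time in s.
With the tool pointing down it reaches from about 0.25 to 0.725 m from the base axis. Payload 4 kg.
Tool frame: the origin (TCP) lies on the mounting face of the last link; the fingertips stand 173 mm ahead of it and the grasp point (between the pads) lies 155 mm ahead of it; z points along the fingers, y is the direction in which the jaws open and shut (so a half turn about z gives the same grasp; the last joint's range is limited). The gripper opens to 85 mm and grips with 20 to 120 N. Pads are 22 mm wide; open, the fingers measure 114 mm over their backs; the gripper's body (76 mm by 85 mm) begins 54 mm behind the grasp point. The pads swing forward as they close: fully open they stand 13 mm farther back than shut.
Start: joints at [1.285, 0.241, 0.005, 1.335, 0, 1.571], TCP at [0.141, 0.48, 0.405] pointing down, gripper open.
Joint ranges: [-2.72, 2.72], [-1.05, 1.87], [-1.09, 1.28], [-1.99, 2.15], [-1.42, 1.44], [-3.14, 3.14]. Speed limits (rad/s): [2.79, 2.79, 3.14, 3.14, 3.14, 3.14].

INTERFACE

Orientations are given as a unit quaternion [w, x, y, z].
In Python, from workcell import monitor, optics, workorder gives the robot as it stands. The module is installed in compiled form; this text tells all that it offers.
- The arm moves only by the tool arm_command, never from a script. Its argument "rows" is a list of rows, each a list of 3 entries, a list of its own where there are three numbers: the shift along the world's x, y, z in m, then the turn, a rotation vector about the world's x, y, z in rad, then the closure, from 0 (fully open) to 1 (shut). In form: [[[dx, dy, dz], [rx, ry, rz], jaw], ...]. A call has exactly 10 rows; each row shifts and turns the commanded pose from where the row before left it; what a row does not reach is not made up. A row lasts 1/12 s, in which the tool goes at most 41.7 mm and 7.16 degrees, less where a joint would pass 70% of its speed; a pose out of reach is approached as far as the arm can. A call with a gripper value outside its range is refused whole. The fingers move at their own pace and stop on an object; the grip force is fixed at half the most. Time passes only in rows, so rows that do not move let the fingers close, or fill a call up. It gives the time, the measured TCP pose, the force and the opening at its end, in the units of the state.
- monitor.get_state(): the state, without advancing time (a new reading comes with each control period).
- optics.read_camera(name): name is "side" or "top" or "wrist"; returns a dict with "image" (480x640x3 uint8, red, green, blue), "camera_matrix" (3x3 intrinsics, pixels), "position" and "attitude" of the camera in the world. Camera axes: x right, y down, z forward; pixel columns grow to the right and rows downward; lengths in m; the calibration is good to about 2 mm. A picture is of the moment at which its call begins. There is no depth.
- workorder.finish_job(): hands the job in, once; it reports no verdict.
Trained networks look in a picture, given as the dict that the camera call returned (one of the last four; its "shot" number tells which), for a name from the list of things; names that differ only in an ending like _2 or _b are one class to them, and where a whole thing is asked for, a point or a joint stands for the part that bears it (a point fixed in the world has none). Each returns a list of dicts, best first, with "p" (0 to 1); they miss things now and then, are a little off and sometimes report something else, mostly with a low value. They report only what shows in the picture. A call takes as long as a camera call.
- optics.boxes_of(picture, thing): "xyz" ([x, y, z] in m, in the coordinates of the camera as it stood for that picture, good to about 4 mm: the middle of the surface that is visible of it).
The state is a dict: "t": time; "q": joint angles; "joint_vel": joint speeds; "joint_torque": joint torques, N m; "ee_pos": TCP position; "ee_rot": TCP orientation; "force": force on the tool from outside, world axes, zero at the start; "ft_torque": the same for the moment, N m; "grip_width": opening from 0.0 (shut) to 1.0 (fully open).
Only numpy, scipy, OpenCV 4.12 (cv2) and the standard library are available. Lean on these libraries where they do the work, as an engineer would, in place of code of your own. Each camera call takes 0.05 s, during which the arm holds its last target. There are 200 camera calls.

## Working session

There is one attempt and no reset: what is moved stays moved. The work goes in short steps, Python scripts to look and compute and a tool call to move; the robot and the scene stay as the last step left them, time stands still between calls to the robot, and variables do not carry over. Pictures are saved under pics/ and viewed, about 8 in all and at most 12, crops included, and the job is handed in when it is done.

Besides the shell and the picture viewer there is one more tool, called after "Emit:" by a JSON object that holds its "fn" and its "kwargs", one argument or row to a line. arm_command: Moves the arm, as the interface text tells. Its arguments: {"type":"object","properties":{"rows":{"type":"array"}},"required":["rows"]}

```bash
mkdir -p pics; cat > h.py <<'E'
import numpy as np, cv2
from scipy.spatial.transform import Rotation as R
from workcell import monitor, optics, workorder
def rot(a):
    a=np.array(a,float)
    return a if a.shape==(3,3) else R.from_quat(a[[1,2,3,0]]).as_matrix()
def world(p,c): return rot(p["attitude"])@np.array(c)+np.array(p["position"])
def proj(p,w):
    c=(np.array(w)-p["position"])@rot(p["attitude"]); u=p["camera_matrix"]@c.T if c.ndim==1 else (p["camera_matrix"]@c.T)
    return (u[:2]/u[2]).T
def ray(p,uv,z):
    d=rot(p["attitude"])@np.linalg.solve(p["camera_matrix"],[uv[0],uv[1],1.]); o=np.array(p["position"])
    return o+d*(z-o[2])/d[2]
def save(p,n,crop=None,s=1):
    im=p["image"][:,:,::-1]
    if crop: im=im[crop[1]:crop[3],crop[0]:crop[2]]
    cv2.imwrite("pics/"+n,cv2.resize(im,None,fx=s,fy=s,interpolation=cv2.INTER_CUBIC))
E
python3 - <<'E'
from h import *
print(monitor.get_state())
for n in ["top","side"]:
    p=optics.read_camera(n); save(p,n+"0.png"); np.save(n+"0.npy",p,allow_pickle=True)
    print(n,p["position"],p["attitude"],p["camera_matrix"])
    for t in ["gap_fixture","fixed_face","spring_jaw","stand","spacer_thin","spacer_middle","spacer_thick","tin","mount_a","test_block"]:
        try: print(t,[(round(d["p"],2),world(p,d["xyz"]).round(3).tolist()) for d in optics.boxes_of(p,t)[:3]])
        except Exception as e: print(t,e)
E
```

```text
{'t': 0.0, 'q': array([1.28496936e+00, 2.41411039e-01, 3.69564669e-03, 1.33519127e+00,
       1.59487024e-05, 1.57082243e+00]), 'joint_vel': array([0.00147274, 0.00048419, 0.0018518 , 0.0001907 , 0.00131035,
       0.00035086]), 'joint_torque': array([-1.18401411e-03, -3.72319365e+01,  2.52407008e+01,  1.69526681e-02,
       -8.50332754e-05,  7.69764966e-06]), 'ee_pos': array([0.14089541, 0.47944929, 0.40380263]), 'ee_rot': array([-1.58164188e-04,  1.42440346e-01,  9.89802826e-01, -1.04327584e-03]), 'force': array([ 0.46971683, -0.59026539,  0.39171183]), 'ft_torque': array([-0.0555836 ,  0.02384448,  0.00260552]), 'grip_width': 1.0028528296384311}
top [0.42194937 0.18431947 0.91915596] [-0.02823082  0.71242265 -0.69924956  0.05202935] [[491.07493303   0.         316.88634102]
 [  0.         491.07493303 233.45185385]
 [  0.           0.           1.        ]]
gap_fixture [(0.58, [0.547, 0.338, 0.008])]
fixed_face [(0.83, [0.55, 0.345, 0.009])]
spring_jaw [(0.7, [0.555, 0.341, 0.045])]
stand [(0.83, [0.395, 0.282, 0.02])]
spacer_thin [(0.62, [0.388, 0.344, 0.077])]
spacer_middle [(0.
[... 330 characters left out ...]
7  0.38986971  0.87022569 -0.27614076] [[506.01115654   0.         322.01765622]
 [  0.         506.01115654 240.61896425]
 [  0.           0.           1.        ]]
gap_fixture [(0.8, [0.577, 0.354, 0.016]), (0.43, [0.411, 0.248, 0.064])]
fixed_face [(0.98, [0.576, 0.349, 0.02])]
spring_jaw [(0.58, [0.556, 0.344, 0.046])]
stand [(0.67, [0.413, 0.308, 0.02]), (0.27, [0.56, 0.342, 0.051])]
spacer_thin [(0.64, [0.4, 0.346, 0.063]), (0.58, [0.575, 0.35, 0.021])]
spacer_middle [(0.84, [0.41, 0.248, 0.057])]
spacer_thick [(0.78, [0.404, 0.301, 0.065])]
tin [(0.15, [0.4, 0.354, 0.061])]
mount_a [(0.69, [0.404, 0.354, 0.062]), (0.61, [0.476, 0.21, 0.018])]
test_block [(0.56, [0.675, 0.312, 0.019])]
```

```bash
python3 - <<'E'
import cv2
im=cv2.imread("pics/top0.png"); cv2.imwrite("pics/topc.png",cv2.resize(im[60:460,130:530],None,fx=1.5,fy=1.5,interpolation=cv2.INTER_CUBIC))
E
```

```text
(no output)
```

View pics/top0.png

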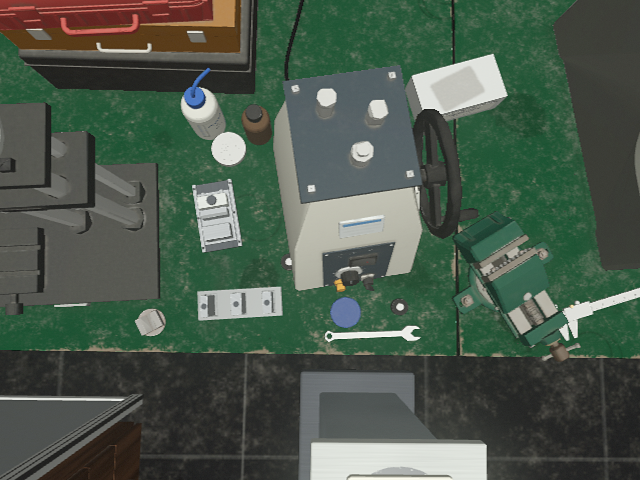

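View pics/side0.png

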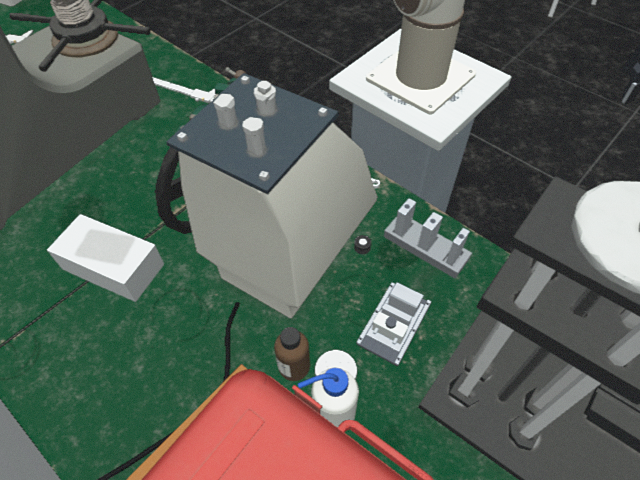

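Top view: stand at px (197–282, 288–320) with three spacers; fixture at (193–242, 180–250); blue tin (345,312); mounts (289,262) and (399,307); test block (228,149). Side view agrees: fixture at (395,322), stand at (428,245). Next, I'll get the wrist camera's geometry.

```bash
python3 - <<'E'
from h import *
s=monitor.get_state(); p=optics.read_camera("wrist")
T=rot(s["ee_rot"]); print("cam in tool",T.T@(np.array(p["position"])-s["ee_pos"])); print(T.T@rot(p["attitude"])); print(p["camera_matrix"],s["t"])
p=np.load("top0.npy",allow_pickle=True).item()
for n,uv,z in [("fix corners",(193,184),.006),("",(230,180),.006),("",(242,245),.006),("",(203,251),.006),("stand",(197,292),.02),("",(281,288),.02),("",(282,317),.02),("",(198,320),.02),("machine",(158,165),.02),("",(158,297),.02),("nut",(150,322),.02),("mountA",(289,262),.016),("mountB",(399,307),.016),("press corner",(296,290),0),("bottle",(195,95),.1),("brown bottle",(254,112),.08)]:
    print(n,ray(p,uv,z).round(3))
E
```

```text
cam in tool [0.07007768 0.00038121 0.03085129]
[[ 7.88428367e-04 -9.61822231e-01 -2.73673845e-01]
 [ 9.99998006e-01  1.26042422e-03 -1.54884088e-03]
 [ 1.83465474e-03 -2.73672078e-01  9.61821308e-01]]
[[363.97560087   0.         318.32511313]
 [  0.         363.97560087 238.38744002]
 [  0.           0.           1.        ]] 1.1
fix corners [0.615 0.389 0.006]
 [0.624 0.32  0.006]
 [0.502 0.293 0.006]
 [0.489 0.365 0.006]
stand [0.414 0.369 0.02 ]
 [0.424 0.218 0.02 ]
 [0.372 0.215 0.02 ]
 [0.364 0.365 0.02 ]
machine [0.646 0.451 0.02 ]
 [0.404 0.439 0.02 ]
nut [0.36 0.45 0.02]
mountA [0.471 0.205 0.016]
mountB [0.393 0.002 0.016]
press corner [0.421 0.191 0.   ]
bottle [0.751 0.371 0.1  ]
brown bottle [0.731 0.271 0.08 ]
```

Emit:
{"fn": "arm_command", "kwargs": {
  "rows": [
    [[0.032,-0.016,-0.006],[0,0,0.0345],0.5],
    [[0.032,-0.016,-0.006],[0,0,0.0345],0.5],
    [[0.032,-0.016,-0.006],[0,0,0.0345],0.5],
    [[0.032,-0.016,-0.006],[0,0,0.0345],0.5],
    [[0.032,-0.016,-0.006],[0,0,0.0345],0.5],
    [[0.032,-0.016,-0.006],[0,0,0.0345],0.5],
    [[0.032,-0.016,-0.006],[0,0,0.0345],0.5],
    [[0.032,-0.016,-0.006],[0,0,0.0345],0.5],
    [[0.032,-0.016,-0.006],[0,0,0.0345],0.5],
    [[0.032,-0.016,-0.006],[0,0,0.0345],0.5]
  ]
}}

```text
t: 1.98
ee_pos: [0.4624, 0.3186, 0.3445]
ee_rot: [0.0, -0.03, 1.0, 0.0]
force: [-0.3, 0.8, 0.2]
grip_width: 0.501
```

```bash
python3 - <<'E'
from h import *
s=monitor.get_state();print(s["t"],s["ee_pos"],rot(s["ee_rot"])[:,1],s["grip_width"],s["q"])
p=optics.read_camera("wrist"); np.save("w1.npy",p,allow_pickle=True); save(p,"w1.png")
for t in ["spacer_thin","spacer_middle","spacer_thick"]:
    print(t,[(round(d["p"],2),world(p,d["xyz"]).round(3).tolist()) for d in optics.boxes_of(p,t)[:3]])
E
```

```text
1.9833 [0.46244404 0.31863721 0.34448326] [-6.07436116e-02  9.98153378e-01  2.17056293e-04] 0.5008781169136451 [6.03307128e-01 3.93199841e-01 6.02219945e-02 1.23752364e+00
 7.56974237e-05 5.42526132e-01]
spacer_thin []
spacer_middle [(0.65, [0.397, 0.248, 0.078]), (0.27, [0.655, 0.328, 0.005])]
spacer_thick [(0.55, [0.395, 0.293, 0.079])]
```

View pics/w1.png

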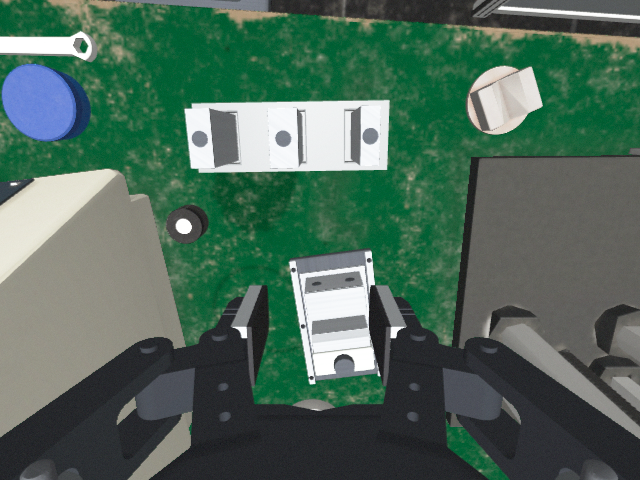

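Wrist view: three spacers at u≈200, 283, 370 (row ≈137). In the fixture the fixed jaw top is at rows 292–318, the dark gap at ≈318–333 and the knob at (344,364). I'll zoom in.

```bash
python3 - <<'E'
from h import *
p=np.load("w1.npy",allow_pickle=True).item()
im=p["image"][:,:,::-1]
a=cv2.resize(im[90:185,180:400],(792,342),interpolation=cv2.INTER_CUBIC)
b=cv2.resize(im[245:390,280:400],None,fx=4,fy=4,interpolation=cv2.INTER_CUBIC)
cv2.imwrite("pics/za.png",a);cv2.imwrite("pics/zb.png",b)
E
```

```text
(no output)
```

View pics/za.png

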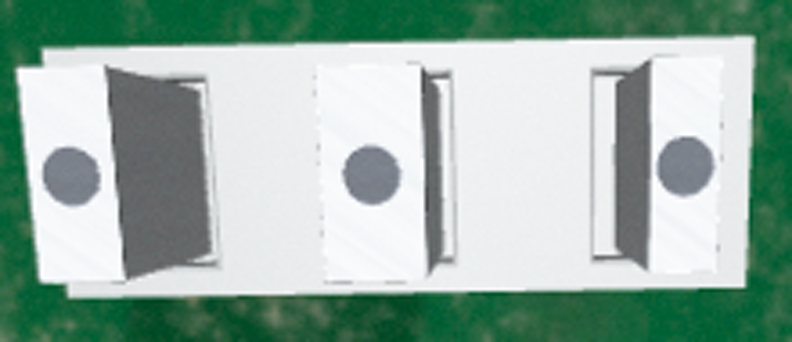

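View pics/zb.png

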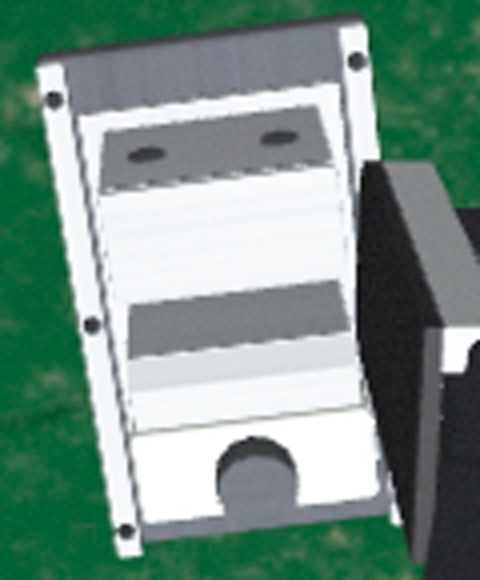

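Zoom: spacer widths are ≈88, 105 and 72 zoom px, so the middle spacer is at y≈.24, the thick one in the centre and the thin one at y≈.345. Fixture zoom: fixed jaw top from line (100,192)-(332,166) to (130,306)-(340,281); sprung bevel from (128,358)-(350,330) to (130,392)-(355,362).

```bash
python3 - <<'E'
from h import *
p=np.load("w1.npy",allow_pickle=True).item()
g=p["image"].mean(2)
# profile across jaws in zoom coords near centre, direction perpendicular-ish
def U(x,y): return (280+(x+.5)/4-.5,245+(y+.5)/4-.5)
L=[("fix rear top",(100,192),(332,166),.047),("fix front",(130,306),(340,281),.047),("spr bevel low",(128,358),(350,330),.041),("bev/top",(130,392),(355,362),.047),("spr rear",(133,435),(365,408),.047),("base front edge",(40,67),(365,20),.006),("base rear",(120,555),(405,520),.006)]
yaws=[]
P={}
for n,a,b,z in L:
    A,B=ray(p,U(*a),z),ray(p,U(*b),z); d=B-A; P[n]=(A,B); print(n,A.round(4),B.round(4),"yaw",round(np.arctan2(-d[0],d[1])*-1,4), "len",round(np.hypot(*d[:2]),4))
yaw=0.2
A=P["fix rear top"];
for yaw in [.17,.2,.23]:
    ex=np.array([np.cos(yaw),np.sin(yaw),0]); print(yaw,{n:round(float(((a+b)/2-P["fix rear top"][0])@ex)*1000,1) for n,(a,b) in P.items()})
# long base edges
for n,a,b in [("left",(40,67),(120,555)),("right",(365,20),(400,520))]:
    A,B=ray(p,U(*a),.006),ray(p,U(*b),.006); d=B-A; print(n,A,B,np.arctan2(d[1],d[0]))
V=lambda x,y:(180+(x+.5)/3.6-.5,90+(y+.5)/3.6-.5)
for n,c in [("L(mid)",[(18,67),(107,65),(126,278),(40,283)]),("M(thick)",[(317,65),(421,64),(427,281),(324,283)]),("R(thin)",[(651,57),(722,57),(718,271),(647,272)])]:
    W=np.array([ray(p,V(*q),.08) for q in c]); print(n,W.mean(0).round(4),"thk",np.linalg.norm(W[1]-W[0]).round(4),np.linalg.norm(W[2]-W[3]).round(4),"yaw",[round(float(np.arctan2(*(W[j]-W[i])[[1,0]])),3) for i,j in [(0,1),(3,2),(3,0),(2,1)]])
W=[ray(p,V(*q),.02) for q in [(45,48),(754,38),(745,287),(67,296)]]; print(np.mean(W,0),np.arctan2(*(W[1]-W[0])[[1,0]]),np.arctan2(*(W[2]-W[3])[[1,0]]))
E
```

```text
fix rear top [0.5137 0.3111 0.047 ] [0.5052 0.3566 0.047 ] yaw -0.1831 len 0.0463
fix front [0.5384 0.3185 0.047 ] [0.5302 0.3606 0.047 ] yaw -0.1938 len 0.0429
spr bevel low [0.5539 0.3189 0.041 ] [0.5444 0.3648 0.041 ] yaw -0.2031 len 0.0469
bev/top [0.5582 0.3196 0.047 ] [0.5484 0.3655 0.047 ] yaw -0.2121 len 0.0469
spr rear [0.5683 0.3208 0.047 ] [0.5589 0.3686 0.047 ] yaw -0.1946 len 0.0487
base front edge [0.5028 0.2956 0.006 ] [0.4873 0.367  0.006 ] yaw -0.2134 len 0.0731
base rear [0.6295 0.3205 0.006 ] [0.615  0.3898 0.006 ] yaw -0.2055 len 0.0708
0.17 {'fix rear top': -0.3, 'fix front': 25.2, 'spr bevel low': 40.2, 'bev/top': 44.4, 'spr rear': 54.9, 'base front edge': -14.9, 'base rear': 114.4}
0.2 {'fix rear top': 0.4, 'fix front': 25.9, 'spr bevel low': 40.9, 'bev/top': 45.1, 'spr rear': 55.6, 'base front edge': -14.2, 'base rear': 115.1}
0.23 {'fix rear top': 1.1, 'fix front': 26.6, 'spr bevel low': 41.6, 'bev/top': 45.7, 'spr rear': 56.3, 'base front edge': -13.5, 'base rear': 115.7}
left [0.50280814 0.29558369 0.006     ] [0.62945248 0.32047587 0.006     ] 0.19407785359624738
right [0.48732577 0.36701336 0.006     ] [0.6150744  0.38858598 0.006     ] 0.16728947759529153
L(mid) [0.3992 0.2416 0.08  ] thk 0.015 0.0152 yaw [1.653, 1.689, -3.073, -3.067]
M(thick) [0.396 0.293 0.08 ] thk 0.0175 0.0181 yaw [1.641, 1.652, -3.084, -3.067]
R(thin) [0.3912 0.3464 0.08  ] thk 0.0119 0.0124 yaw [1.632, 1.646, -3.068, -3.053]
[0.39541132 0.29375902 0.02      ] 1.6454175083579574 1.6455542048728868
```

```bash
python3 - <<'E'
from h import *
p=np.load("top0.npy",allow_pickle=True).item(); q=np.load("side0.npy",allow_pickle=True).item()
for n,uv,zs in [("top plate fl",(300,203),[.38]),("top plate bl",(287,82),[.38]),("front bottom L",(296,289),[0,.05,.1,.2]),("left edge mid",(275,130),[.1,.2,.3,.38]),("left edge low",(280,190),[.0,.1,.2,.3])]:
    print(n,[ray(p,uv,z)[:2].round(3).tolist() for z in zs])
for n,uv,zs in [("side: top fr-left(near)",(335,115),[.38]),("top rear-left",(264,185),[.38]),("slope corner",(377,197),[0,.05,.1,.15,.2]),("bulge",(362,135),[.2,.25,.3])]:
    print(n,[ray(q,uv,z)[:2].round(3).tolist() for z in zs])
w=np.load("w1.npy",allow_pickle=True).item()
for n,uv,zs in [("wrist corner",(120,170),[.05,.1,.15,.2]),("base",(145,197),[0,.05,.1])]:
    print(n,[ray(w,uv,z)[:2].round(3).tolist() for z in zs])
E
```

```text
top plate fl [[0.517, 0.186]]
top plate bl [[0.657, 0.204]]
front bottom L [[0.422, 0.191], [0.422, 0.191], [0.422, 0.191], [0.422, 0.19]]
left edge mid [[0.693, 0.232], [0.66, 0.226], [0.627, 0.221], [0.6, 0.216]]
left edge low [[0.609, 0.226], [0.588, 0.221], [0.568, 0.217], [0.548, 0.212]]
side: top fr-left(near) [[0.57, 0.218]]
top rear-left [[0.696, 0.232]]
slope corner [[0.361, 0.153], [0.397, 0.176], [0.433, 0.199], [0.469, 0.222], [0.504, 0.245]]
bulge [[0.419, 0.147], [0.462, 0.179], [0.505, 0.21]]
wrist corner [[0.425, 0.174], [0.419, 0.201], [0.413, 0.228], [0.407, 0.254]]
base [[0.454, 0.167], [0.444, 0.191], [0.434, 0.215]]
```

Emit:
{"fn": "arm_command", "kwargs": {
  "rows": [
    [[-0.0083,-0.0096,-0.0105],[0,0,0.002],0.55],
    [[-0.0083,-0.0096,-0.0105],[0,0,0.002],0.55],
    [[-0.0083,-0.0096,-0.0105],[0,0,0.002],0.55],
    [[-0.0083,-0.0096,-0.0105],[0,0,0.002],0.55],
    [[-0.0083,-0.0096,-0.0105],[0,0,0.002],0.55],
    [[-0.0083,-0.0096,-0.0105],[0,0,0.002],0.55],
    [[-0.0083,-0.0096,-0.0105],[0,0,0.002],0.55],
    [[-0.0083,-0.0096,-0.0105],[0,0,0],0.55],
    [[0,0,0],[0,0,0],0.55],
    [[0,0,0],[0,0,0],0.55]
  ]
}}

```text
t: 3.02
ee_pos: [0.3935, 0.2434, 0.261]
ee_rot: [-0.0, -0.037, 0.999, 0.0]
force: [-0.1, 0.2, 0.5]
grip_width: 0.452
```

```bash
python3 - <<'E'
from h import *
s=monitor.get_state();print(s["t"],s["ee_pos"],np.arctan2(*rot(s["ee_rot"])[[1,0],1]),s["grip_width"],s["force"])
p=optics.read_camera("wrist"); np.save("w2.npy",p,allow_pickle=True); save(p,"w2.png")
E
```

```text
3.0167 [0.39346911 0.24340639 0.26097048] 1.6454356151343967 0.4522389277405602 [-0.14659646  0.23890974  0.49468028]
```

View pics/w2.png

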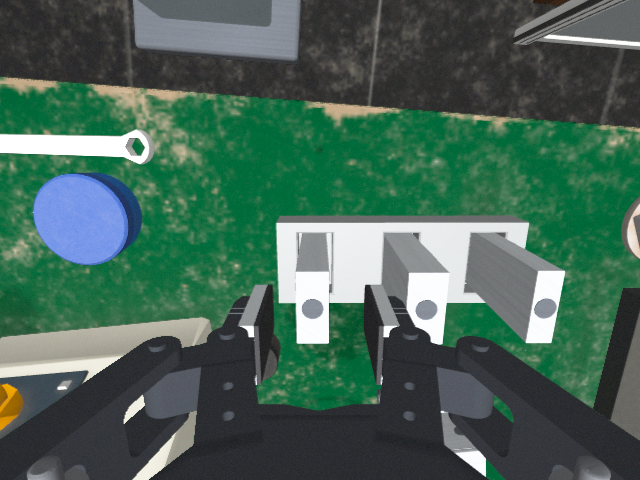

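Wrist view: middle spacer top at u 297–328, rows 272–342, between the pads (272–367); TCP about 2.5 mm too far in +y. I'll correct that, descend and close.

Emit:
{"fn": "arm_command", "kwargs": {
  "rows": [
    [[0.0012,-0.0013,-0.006],[0,0,0],0.55],
    [[0.0013,-0.0012,-0.007],[0,0,0],0.55],
    [[0,0,-0.009],[0,0,0],0.55],
    [[0,0,-0.009],[0,0,0],0.55],
    [[0,0,-0.008],[0,0,0],0.55],
    [[0,0,0],[0,0,0],0.55],
    [[0,0,0],[0,0,0],1],
    [[0,0,0],[0,0,0],1],
    [[0,0,0],[0,0,0],1],
    [[0,0,0],[0,0,0],1]
  ]
}}

```text
t: 3.9
ee_pos: [0.3971, 0.2404, 0.2218]
ee_rot: [0.0, -0.037, 0.999, -0.0]
force: [-0.6, -0.2, -2.1]
grip_width: 0.164
```

Emit:
{"fn": "arm_command", "kwargs": {
  "rows": [
    [[0,0,0],[0,0,0],1],
    [[0,0,0.004],[0,0,0],1],
    [[0,0,0.01],[0,0,0],1],
    [[0,0,0.012],[0,0,0],1],
    [[0,0,0.012],[0,0,0],1],
    [[0,0,0.014],[0,0,0],1],
    [[0,0,0.014],[0,0,0],1],
    [[0,0,0.012],[0,0,0],1],
    [[0,0,0.012],[0,0,0],1],
    [[0,0,0],[0,0,0],1]
  ]
}}

```text
t: 4.73
ee_pos: [0.3978, 0.2409, 0.3143]
ee_rot: [0.002, -0.037, 0.999, 0.001]
force: [-0.0, 1.4, -2.1]
grip_width: 0.165
```

```bash
python3 - <<'E'
from h import *
s=monitor.get_state();print(s["t"],s["ee_pos"],np.arctan2(*rot(s["ee_rot"])[[1,0],1]),s["grip_width"],s["force"],s["q"])
p=optics.read_camera("wrist"); np.save("w3.npy",p,allow_pickle=True); save(p,"w3.png")
E
```

```text
4.7333 [0.39779999 0.2408513  0.31434251] 1.6439811567450269 0.16485253625557378 [-0.02733704  1.41326726 -2.06369785] [ 5.44436163e-01  2.32432908e-01 -2.51134555e-01  1.08222232e+00
 -4.60281668e-05  4.71256219e-01]
```

Emit:
{"fn": "arm_command", "kwargs": {
  "rows": [
    [[0.002,0.0101,0],[0,0,-0.12],1],
    [[0.003,0.0101,0],[0,0,-0.12],1],
    [[0.006,0.0101,0],[0,0,-0.12],1],
    [[0.009,0.0101,0],[0,0,-0.12],1],
    [[0.009,0.0101,0],[0,0,-0.12],1],
    [[0.009,0.0101,0],[0,0,-0.12],1],
    [[0.009,0.0101,0],[0,0,-0.12],1],
    [[0.009,0.0101,0],[0,0,-0.12],1],
    [[0.009,0.0101,0],[0,0,-0.12],1],
    [[0.01,0.0101,0],[0,0,-0.12],1]
  ]
}}

```text
t: 5.62
ee_pos: [0.472, 0.3417, 0.3102]
ee_rot: [-0.0, 0.536, 0.844, -0.001]
force: [0.1, 0.7, -1.8]
grip_width: 0.165
```

Emit:
{"fn": "arm_command", "kwargs": {
  "rows": [
    [[0.01,0,0],[0,0,-0.035],1],
    [[0.01,0,0],[0,0,-0.035],1],
    [[0.01,0,0],[0,0,-0.035],1],
    [[0.01,0,0],[0,0,-0.035],1],
    [[0.01,0,0],[0,0,-0.035],1],
    [[0.01,0,0],[0,0,-0.035],1],
    [[0.01,0,0],[0,0,-0.034],1],
    [[0,0,0],[0,0,0],1],
    [[0,0,0],[0,0,0],1],
    [[0,0,0],[0,0,0],1]
  ]
}}

```text
t: 6.45
ee_pos: [0.5414, 0.3413, 0.3106]
ee_rot: [-0.0, 0.633, 0.774, -0.001]
force: [-0.4, -0.1, -1.8]
grip_width: 0.162
```

```bash
python3 - <<'E'
from h import *
s=monitor.get_state();print(s["t"],s["ee_pos"],np.arctan2(*rot(s["ee_rot"])[[1,0],1]),rot(s["ee_rot"])[:,2],s["grip_width"],s["force"])
p=optics.read_camera("wrist"); np.save("w4.npy",p,allow_pickle=True); save(p,"w4.png")
E
```

```text
6.45 [0.54144358 0.34126045 0.3106314 ] 0.20074591491200217 [-0.00210168 -0.00103816 -0.99999725] 0.1623078728643528 [-0.4166648  -0.127272   -1.83919101]
```

View pics/w4.png

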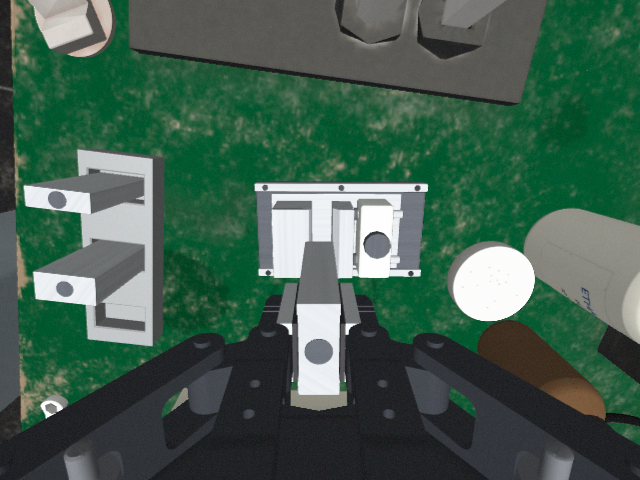

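The spacer is held square over the fixture. The gap shows at u≈311–333, rows 195–240; fixed jaw 272–311. I'll measure it with gradients.

```bash
python3 - <<'E'
from h import *
p=np.load("w4.npy",allow_pickle=True).item()
im=p["image"][:,:,::-1]; cv2.imwrite("pics/zc.png",cv2.resize(im[180:285,250:430],None,fx=4.4,fy=4.4,interpolation=cv2.INTER_CUBIC))
g=p["image"].mean(2)
for r in (200,207,215,225,235): print(r,g[r,268:365].astype(int).tolist())
E
```

```text
200 [119, 120, 119, 157, 241, 243, 242, 241, 239, 216, 216, 216, 213, 216, 215, 217, 216, 217, 217, 215, 217, 217, 215, 215, 214, 217, 217, 215, 215, 216, 215, 216, 215, 215, 215, 215, 214, 217, 215, 215, 217, 214, 215, 221, 240, 241, 241, 243, 242, 243, 242, 242, 241, 242, 242, 242, 242, 242, 242, 241, 242, 242, 241, 239, 236, 237, 235, 236, 235, 235, 236, 236, 236, 236, 237, 236, 236, 236, 235, 236, 236, 236, 238, 241, 241, 241, 241, 241, 235, 178, 137, 135, 135, 134, 137, 138, 136]
207 [121, 119, 120, 140, 193, 137, 109, 110, 109, 108, 109, 106, 110, 107, 108, 107, 111, 108, 110, 108, 108, 107, 110, 109, 111, 107, 108, 106, 109, 109, 107, 104, 107, 106, 109, 110, 107, 110, 112, 114, 113, 111, 109, 135, 224, 243, 243, 243, 243, 243, 244, 243, 243, 244, 243, 244, 243, 243, 244, 243, 243, 243, 241, 208, 102, 112, 112, 108, 108, 108, 108, 109, 110, 107, 108, 108, 112, 111, 111, 109, 111, 107, 108, 107, 128, 189, 200, 201, 190, 104, 125, 126, 137, 196, 247, 250, 252]
215 [121, 121, 119, 138, 236, 243, 244, 244, 242, 240, 239, 239, 240, 242, 241, 238, 236, 235, 240, 242, 243, 242, 241, 
[... 649 characters left out ...]
 237, 238, 238, 238, 238, 238, 238, 231, 169, 141, 198, 196, 193, 196, 196, 197, 221, 239, 240, 239, 239, 237, 240, 243, 242, 240, 240, 239, 239, 236, 222, 212, 231, 150, 125, 123, 132, 183, 248, 252, 254, 254]
235 [118, 120, 121, 128, 189, 240, 244, 244, 243, 240, 240, 238, 239, 240, 241, 239, 236, 234, 238, 241, 242, 242, 241, 240, 238, 238, 239, 240, 241, 241, 240, 241, 241, 242, 242, 240, 240, 239, 237, 237, 223, 166, 158, 139, 190, 238, 237, 239, 239, 238, 238, 240, 240, 239, 238, 239, 239, 238, 239, 239, 239, 239, 231, 139, 141, 195, 198, 195, 196, 192, 197, 225, 241, 242, 240, 239, 238, 242, 242, 241, 240, 239, 240, 239, 238, 230, 240, 230, 120, 126, 126, 148, 221, 250, 253, 254, 254]
```

View pics/zc.png

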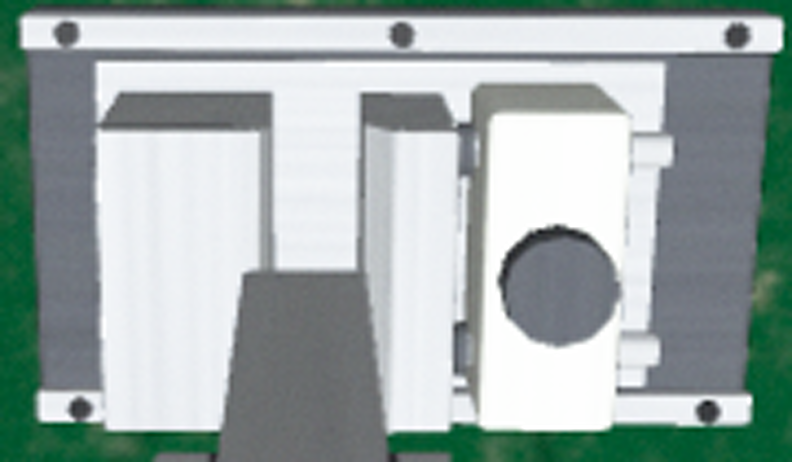

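```bash
python3 - <<'E'
from h import *
p=np.load("w4.npy",allow_pickle=True).item(); s=monitor.get_state()
ex=np.array([np.cos(.2),np.sin(.2),0]); ey=np.array([-ex[1],ex[0],0])
e=s["ee_pos"]; print("tcp ex,ey",e@ex,e@ey)
for n,u,v,z in [("fix foot",311.65,215,.012),("fix foot",311.7,225,.012),("fix foot",311.85,235,.012),("fix top",308.4,215,.047),("fix top",308.4,225,.047),("spr foot",331,215,.012),("spr foot",330.9,225,.012),("spr foot",330.8,235,.012),("spr z41",332.5,215,.041),("spr z41",332.5,225,.041),("bev top",338.8,225,.047),("spr rear",353.3,225,.047),("fix rear",271.4,225,.047),("base L",256,188,.006),("base R",427,188,.006),("base near",340,278,.006),("base far",340,184,.006),("spacer foot L",305,243,.097),("spacer foot R",333,243,.097),("spacer top L",299.5,375,.172),("spacer top R",339.5,375,.172),("stand pk",0,0,.02)]:
    w=ray(p,(u,v),z); print(n,(w@ex*1000).round(2),(w@ey*1000).round(2))
E
```

```text
tcp ex,ey 0.598385171301075 0.22699205643207587
fix foot 592.15 238.39
fix foot 592.16 230.66
fix foot 592.25 222.8
fix top 590.77 246.04
fix top 590.73 239.31
spr foot 606.69 238.42
spr foot 606.7 230.69
spr foot 606.71 222.83
spr z41 606.74 244.76
spr z41 606.82 237.86
bev top 610.74 239.36
spr rear 620.28 239.38
fix rear 566.36 239.26
base L 550.19 257.76
base R 678.83 258.01
base near 614.73 185.17
base far 613.37 260.88
spacer foot L 590.42 241.96
spacer foot R 605.1 242.0
spacer top L 591.16 216.93
spacer top R 604.96 216.98
stand pk 397.58 377.29
```

Gap measures ≈14.3–14.5 mm (faces at 592.2 and 606.7), so the 15 mm spacer is the right trial. Shifting 2 mm across, then going down.

Emit:
{"fn": "arm_command", "kwargs": {
  "rows": [
    [[0.001,0.0002,-0.004],[0.002,-0.001,0],1],
    [[0.001,0.0002,-0.006],[0,0,0],1],
    [[0,0,-0.007],[0,0,0],1],
    [[0,0,-0.008],[0,0,0],1],
    [[0,0,-0.007],[0,0,0],1],
    [[0,0,-0.006],[0,0,0],1],
    [[0,0,-0.004],[0,0,0],1],
    [[0,0,-0.002],[0,0,0],1],
    [[0,0,0],[0,0,0],1],
    [[0,0,0],[0,0,0],1]
  ]
}}

```text
t: 7.33
ee_pos: [0.5442, 0.3419, 0.2678]
ee_rot: [-0.0, 0.633, 0.774, 0.001]
force: [0.0, 0.6, -2.5]
grip_width: 0.168
```

```bash
cat > st.py <<'E'
from h import *
s=monitor.get_state(); ex=np.array([np.cos(.2),np.sin(.2),0]); ey=np.array([-ex[1],ex[0],0]); e=s["ee_pos"]; T=rot(s["ee_rot"]); f=np.array(s["force"])
print("t",s["t"],"tcp ex ey z",(e@ex*1000).round(2),(e@ey*1000).round(2),(e[2]*1000).round(2),"footz",(e[2]*1000-216.8).round(1),"yaw",np.arctan2(T[1,1],T[0,1]).round(4),"zt",T[:2,2].round(4),"f ex ey z",(f@ex).round(2),(f@ey).round(2),f[2].round(2),"tq",np.round(s["ft_torque"],2),"gw",round(s["grip_width"],3))
E
python3 st.py
```

```text
t 7.3333 tcp ex ey z 601.22 226.94 267.78 footz 51.0 yaw 0.2 zt [0.0012 0.0021] f ex ey z 0.13 0.58 -2.5 tq [0.03 0.03 0.02] gw 0.168
```

Emit:
{"fn": "arm_command", "kwargs": {
  "rows": [
    [[-0.0002,0,-0.001],[0,0,0],1],
    [[-0.0002,0,-0.001],[0,0,0],1],
    [[0,0,-0.001],[0,0,0],1],
    [[0,0,-0.001],[0,0,0],1],
    [[0,0,-0.001],[0,0,0],1],
    [[0,0,-0.001],[0,0,0],1],
    [[0,0,-0.001],[0,0,0],1],
    [[0,0,-0.001],[0,0,0],1],
    [[0,0,-0.001],[0,0,0],1],
    [[0,0,0],[0,0,0],1]
  ]
}}

```text
t: 8.17
ee_pos: [0.5436, 0.3418, 0.2584]
ee_rot: [-0.0, 0.633, 0.774, 0.001]
force: [-1.1, -0.4, -3.8]
grip_width: 0.166
```

```bash
python3 st.py
```

```text
t 8.1667 tcp ex ey z 600.64 226.95 258.39 footz 41.6 yaw 0.2 zt [0.0006 0.0017] f ex ey z -1.15 -0.22 -3.84 tq [ 0.03  0.   -0.03] gw 0.166
```

Emit:
{"fn": "arm_command", "kwargs": {
  "rows": [
    [[0,0,-0.0007],[0,0,0],1],
    [[0,0,-0.0007],[0,0,0],1],
    [[0,0,-0.0007],[0,0,0],1],
    [[0,0,-0.0007],[0,0,0],1],
    [[0,0,-0.0007],[0,0,0],1],
    [[0,0,-0.0007],[0,0,0],1],
    [[0,0,-0.0007],[0,0,0],1],
    [[0,0,-0.0007],[0,0,0],1],
    [[0,0,0],[0,0,0],1],
    [[0,0,0],[0,0,0],1]
  ]
}}

```text
t: 9.0
ee_pos: [0.5434, 0.3417, 0.2524]
ee_rot: [-0.001, 0.633, 0.774, 0.0]
force: [-2.7, -1.0, -3.2]
grip_width: 0.167
```

```bash
python3 st.py
```

```text
t 9.0 tcp ex ey z 600.43 226.91 252.36 footz 35.6 yaw 0.2 zt [-0.0004  0.0013] f ex ey z -2.86 -0.44 -3.21 tq [-0.07  0.69 -0.04] gw 0.167
```

Emit:
{"fn": "arm_command", "kwargs": {
  "rows": [
    [[-0.0002,0,-0.001],[0,0,0],1],
    [[0,0,-0.001],[0,0,0],1],
    [[0,0,-0.001],[0,0,0],1],
    [[0,0,-0.001],[0,0,0],1],
    [[0,0,-0.001],[0,0,0],1],
    [[0,0,-0.001],[0,0,0],1],
    [[0,0,-0.001],[0,0,0],1],
    [[0,0,-0.001],[0,0,0],1],
    [[0,0,-0.001],[0,0,0],1],
    [[0,0,0],[0,0,0],1]
  ]
}}

```text
t: 9.83
ee_pos: [0.5434, 0.3418, 0.2438]
ee_rot: [-0.0, 0.633, 0.774, 0.001]
force: [-2.8, -0.5, -2.1]
grip_width: 0.163
```

```bash
python3 st.py
```

```text
t 9.8333 tcp ex ey z 600.5 227.05 243.82 footz 27.0 yaw 0.2001 zt [0.0008 0.0019] f ex ey z -2.81 0.02 -2.09 tq [-0.12  0.75 -0.06] gw 0.163
```

Sliding in easily at about 3 N. Continuing.

Emit:
{"fn": "arm_command", "kwargs": {
  "rows": [
    [[0,0,-0.0013],[0,0,0],1],
    [[0,0,-0.0013],[0,0,0],1],
    [[0,0,-0.0013],[0,0,0],1],
    [[0,0,-0.0013],[0,0,0],1],
    [[0,0,-0.0013],[0,0,0],1],
    [[0,0,-0.0013],[0,0,0],1],
    [[0,0,-0.0012],[0,0,0],1],
    [[0,0,-0.0012],[0,0,0],1],
    [[0,0,-0.0008],[0,0,0],1],
    [[0,0,0],[0,0,0],1]
  ]
}}

```text
t: 10.67
ee_pos: [0.5434, 0.3418, 0.2328]
ee_rot: [-0.0, 0.633, 0.774, 0.001]
force: [-2.3, 0.0, -2.3]
grip_width: 0.168
```

```bash
python3 st.py
```

```text
t 10.6667 tcp ex ey z 600.46 227.01 232.8 footz 16.0 yaw 0.2 zt [0.0006 0.0018] f ex ey z -2.3 0.47 -2.32 tq [-0.14  0.64 -0.06] gw 0.168
```

Emit:
{"fn": "arm_command", "kwargs": {
  "rows": [
    [[0,0,-0.0005],[0,0,0],1],
    [[0,0,-0.0005],[0,0,0],1],
    [[0,0,-0.0005],[0,0,0],1],
    [[0,0,-0.0005],[0,0,0],1],
    [[0,0,-0.0005],[0,0,0],1],
    [[0,0,-0.0005],[0,0,0],1],
    [[0,0,-0.0003],[0,0,0],1],
    [[0,0,0],[0,0,0],1],
    [[0,0,0],[0,0,0],1],
    [[0,0,0],[0,0,0],1]
  ]
}}

```text
t: 11.5
ee_pos: [0.5435, 0.3418, 0.2297]
ee_rot: [-0.0, 0.633, 0.774, 0.001]
force: [-2.6, -0.1, -1.2]
grip_width: 0.166
```

```bash
python3 st.py
```

```text
t 11.5 tcp ex ey z 600.53 227.04 229.7 footz 12.9 yaw 0.2 zt [0.0009 0.002 ] f ex ey z -2.55 0.36 -1.2 tq [-0.11  0.73 -0.02] gw 0.166
```

Emit:
{"fn": "arm_command", "kwargs": {
  "rows": [
    [[0,0,-0.0003],[0,0,0],1],
    [[0,0,0],[0,0,0],1],
    [[0,0,-0.0003],[0,0,0],1],
    [[0,0,0],[0,0,0],1],
    [[0,0,-0.0003],[0,0,0],1],
    [[0,0,0],[0,0,0],1],
    [[0,0,-0.0003],[0,0,0],1],
    [[0,0,0],[0,0,0],1],
    [[0,0,0],[0,0,0],1],
    [[0,0,0],[0,0,0],1]
  ]
}}

```text
t: 12.33
ee_pos: [0.5435, 0.3418, 0.2288]
ee_rot: [-0.0, 0.633, 0.774, 0.001]
force: [-3.3, -1.1, 0.1]
grip_width: 0.169
```

```bash
python3 st.py
```

```text
t 12.3333 tcp ex ey z 600.55 227.04 228.76 footz 12.0 yaw 0.2 zt [0.0011 0.0021] f ex ey z -3.5 -0.46 0.07 tq [-0.21  0.85 -0.03] gw 0.169
```

Emit:
{"fn": "arm_command", "kwargs": {
  "rows": [
    [[0,0,-0.0003],[0,0,0],1],
    [[0,0,0],[0,0,0],1],
    [[0,0,-0.0003],[0,0,0],1],
    [[0,0,0],[0,0,0],1],
    [[0,0,-0.0003],[0,0,0],1],
    [[0,0,0],[0,0,0],1],
    [[0,0,0],[0,0,0],1],
    [[0,0,0],[0,0,0],1],
    [[0,0,0],[0,0,0],1],
    [[0,0,0],[0,0,0],1]
  ]
}}

```text
t: 13.17
ee_pos: [0.5434, 0.3418, 0.2287]
ee_rot: [-0.0, 0.633, 0.774, 0.001]
force: [-4.8, -1.2, 6.3]
grip_width: 0.164
```

```bash
python3 st.py
```

```text
t 13.1667 tcp ex ey z 600.51 227.04 228.71 footz 11.9 yaw 0.2 zt [0.0016 0.0024] f ex ey z -4.93 -0.22 6.28 tq [-0.51  1.32 -0.09] gw 0.164
```

On the floor (foot z 11.9 mm, upward force +6 N). Releasing and rising.

Emit:
{"fn": "arm_command", "kwargs": {
  "rows": [
    [[0,0,0],[0,0,0],0.8],
    [[0,0,0],[0,0,0],0.6],
    [[0,0,0],[0,0,0],0.5],
    [[0,0,0],[0,0,0],0.5],
    [[0,0,0],[0,0,0],0.5],
    [[0,0,0.006],[0,0,0],0.5],
    [[0,0,0.012],[0,0,0],0.5],
    [[0,0,0.02],[0,0,0],0.5],
    [[0,0,0.025],[0,0,0],0.5],
    [[0,0,0.025],[0,0,0],0.5]
  ]
}}

```text
t: 14.0
ee_pos: [0.5433, 0.3417, 0.3164]
ee_rot: [-0.0, 0.633, 0.774, 0.001]
force: [0.6, -0.5, 0.2]
grip_width: 0.5
```

Emit:
{"fn": "arm_command", "kwargs": {
  "rows": [
    [[0,-0.005,0.008],[0,0,0],0.5],
    [[0,-0.005,0],[0,0,0],0.5],
    [[0,-0.005,0],[0,0,0],0.5],
    [[0,-0.005,0],[0,0,0],0.5],
    [[0,-0.005,0],[0,0,0],0.5],
    [[0,-0.005,0],[0,0,0],0.5],
    [[0,0,0],[0,0,0],0.5],
    [[0,0,0],[0,0,0],0.5],
    [[0,0,0],[0,0,0],0.5],
    [[0,0,0],[0,0,0],0.5]
  ]
}}

```text
t: 14.83
ee_pos: [0.5435, 0.312, 0.3236]
ee_rot: [-0.0, 0.633, 0.774, 0.001]
force: [-1.1, 0.8, -0.6]
grip_width: 0.503
```

```bash
python3 st.py; python3 - <<'E'
from h import *
p=optics.read_camera("wrist"); np.save("w5.npy",p,allow_pickle=True)
im=p["image"][:,:,::-1]; cv2.imwrite("pics/w5.png",im)
E
```

```text
t 14.8333 tcp ex ey z 594.62 197.82 323.57 footz 106.8 yaw 0.2002 zt [0.0009 0.002 ] f ex ey z -0.89 1.03 -0.61 tq [-0.01  0.01 -0.02] gw 0.503
```

View pics/w5.png

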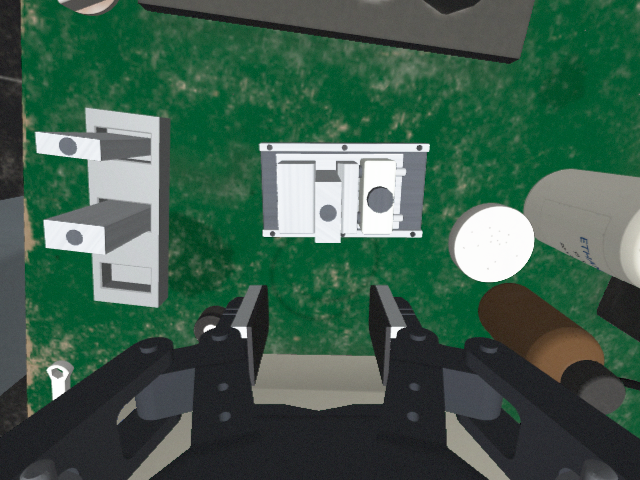

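The spacer stands upright between the jaws at (328,206); the stand still holds the other two. Zooming to check seating and jaw deflection.

```bash
python3 - <<'E'
from h import *
p=np.load("w5.npy",allow_pickle=True).item(); im=p["image"][:,:,::-1]
cv2.imwrite("pics/zd.png",cv2.resize(im[140:250,255:435],None,fx=4.4,fy=4.4,interpolation=cv2.INTER_CUBIC))
g=p["image"].mean(2)
for r in (166,172,180,190,200,215): print(r,g[r,310:368].astype(int).tolist())
E
```

```text
166 [238, 238, 229, 206, 163, 175, 242, 243, 242, 243, 242, 243, 243, 243, 243, 242, 243, 242, 243, 243, 243, 242, 243, 243, 243, 235, 108, 144, 199, 197, 195, 196, 197, 199, 222, 238, 242, 239, 239, 237, 242, 243, 241, 239, 240, 239, 238, 241, 229, 77, 92, 100, 125, 137, 193, 249, 252, 254]
172 [237, 237, 230, 207, 165, 143, 111, 109, 108, 110, 107, 108, 110, 110, 109, 111, 109, 109, 112, 108, 112, 109, 111, 110, 111, 113, 115, 143, 200, 202, 196, 198, 195, 197, 220, 240, 241, 240, 239, 239, 243, 243, 241, 241, 240, 239, 240, 237, 217, 119, 120, 120, 129, 148, 220, 249, 253, 254]
180 [239, 237, 231, 204, 163, 132, 106, 107, 107, 109, 108, 108, 107, 106, 105, 105, 104, 107, 106, 109, 106, 108, 107, 106, 108, 106, 108, 107, 107, 105, 127, 194, 195, 197, 226, 241, 241, 240, 239, 240, 243, 242, 242, 239, 240, 239, 240, 236, 208, 178, 128, 125, 124, 158, 241, 251, 253, 254]
190 [239, 239, 229, 203, 178, 223, 240, 240, 239, 238, 237, 239, 239, 241, 242, 243, 242, 241, 241, 239, 240, 241, 240, 239, 240, 240, 241, 241, 241, 240, 240, 215, 197, 205, 230, 243, 241, 240, 239, 242, 244, 242, 241, 241, 241, 240, 238, 223, 161, 123, 126, 126, 131, 185, 249, 252, 254, 254]
200 [239, 239, 230, 201, 174, 225, 241, 239, 239, 240, 240, 239, 238, 239, 239, 238, 238, 237, 237, 239, 239, 239, 239, 239, 238, 239, 240, 242, 241, 242, 237, 172, 199, 212, 234, 242, 241, 240, 239, 242, 244, 243, 240, 241, 240, 241, 240, 232, 214, 124, 125, 128, 148, 224, 250, 252, 234, 66]
215 [238, 238, 228, 201, 178, 226, 240, 238, 240, 231, 123, 121, 120, 123, 121, 121, 118, 116, 116, 119, 119, 119, 119, 118, 119, 131, 186, 239, 240, 239, 229, 160, 195, 221, 241, 242, 243, 240, 240, 242, 243, 242, 241, 241, 241, 241, 230, 138, 120, 117, 121, 132, 176, 248, 252, 254, 254, 253]
```

View pics/zd.png

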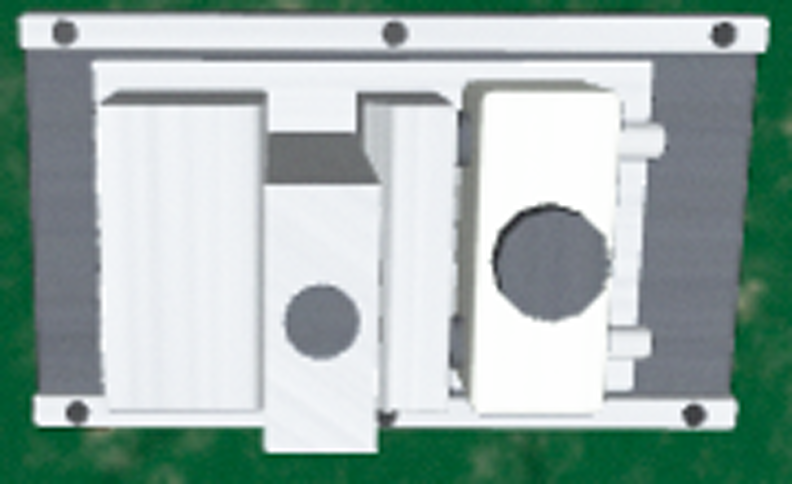

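```bash
python3 - <<'E'
from h import *
ex=np.array([np.cos(.2),np.sin(.2),0]); ey=np.array([-ex[1],ex[0],0])
def edge(g,r0,r1,u0,u1,lv=None):  # steepest edge, subpixel on row mean
    out=[]
    for r in range(r0,r1):
        d=np.abs(np.gradient(g[r,u0:u1])); k=d.argmax(); a=slice(max(k-2,0),k+3); out.append(u0+(d[a]*np.arange(len(d))[a]).sum()/d[a].sum())
    return np.median(out)
for f,r0,r1,lo,hi in [("w4.npy",214,234,(266,278),(349,357)),("w5.npy",172,192,(266,285),(352,360))]:
    p=np.load(f,allow_pickle=True).item(); g=p["image"].astype(float).mean(2); r=(r0+r1)/2
    a,b=edge(g,r0,r1,*lo),edge(g,r0,r1,*hi); A,B=[ray(p,(u,r),.047)@ex*1000 for u in (a,b)]
    print(f,a.round(2),b.round(2),"fix rear",A.round(2),"spr rear",B.round(2),"dist",(B-A).round(2),g[int(r),264:284].astype(int).tolist())
p=np.load("w5.npy",allow_pickle=True).item()
Z=lambda x,y:(255+(x+.5)/4.4-.5,140+(y+.5)/4.4-.5)
W=np.array([ray(p,Z(*q),.087) for q in [(265,184),(379,184),(378,452),(263,452)]])
print("top corners ex,ey",np.c_[W@ex,W@ey].round(4).tolist())
print("foot far edge",[(ray(p,Z(*q),z)@ex*1000).round(1) for q,z in [((268,132),.012),((358,132),.012)]],(ray(p,Z(310,132),.012)@ey*1000).round(1))
print("base mid ey",[(ray(p,Z(390,y),.006)@ey*1000).round(1) for y in (13,427)],"jaw far/near ey", [(ray(p,Z(180,y),.047)@ey*1000).round(1) for y in (105,410)])
# other spacers tops
E
```

```text
w4.npy 271.37 355.66 fix rear 566.37 spr rear 621.81 dist 55.44 [116, 120, 119, 116, 118, 117, 116, 162, 246, 243, 244, 244, 242, 240, 238, 239, 239, 240, 242, 239]
w5.npy 276.3 358.23 fix rear 566.1 spr rear 621.2 dist 55.1 [121, 123, 122, 122, 122, 123, 120, 123, 124, 121, 123, 123, 161, 245, 242, 244, 244, 243, 241, 240]
top corners ex,ey [[0.5924, 0.2427], [0.607, 0.2428], [0.6075, 0.207], [0.592, 0.207]]
foot far edge [np.float64(592.2), np.float64(607.8)] 242.5
base mid ey [np.float64(262.4), np.float64(187.9)] jaw far/near ey [np.float64(249.7), np.float64(202.1)]
```

```bash
python3 - <<'E'
from h import *
ex=np.array([np.cos(.2),np.sin(.2),0])
for f,L in [("w4.npy",[(215,),(225,),(235,)]),("w5.npy",[(166,),(172,),(178,)])]:
    p=np.load(f,allow_pickle=True).item(); g=p["image"].astype(float).mean(2)
    for (r,) in L:
        row=g[r-1:r+2].mean(0); u0=336 if f=="w4.npy" else 341
        k=next(u for u in range(u0,u0+8) if row[u]<218<=row[u+1]); u=k+(218-row[k])/(row[k+1]-row[k])
        k=next(v for v in range(300,320) if row[v]>200>=row[v+1]); v=k+(row[k]-200)/(row[k]-row[k+1])
        a,b=[ray(p,(x,r),.047)@ex*1000 for x in (v,u)]; print(f,r,"fixed top edge",a.round(2),"sprung bevel top",b.round(2),"diff",(b-a).round(2))
s=monitor.get_state(); print(s["t"],s["force"]); print(workorder.finish_job())
E
```

```text
w4.npy 215 fixed top edge 590.81 sprung bevel top 610.91 diff 20.1
w4.npy 225 fixed top edge 590.77 sprung bevel top 610.84 diff 20.07
w4.npy 235 fixed top edge 590.7 sprung bevel top 610.85 diff 20.15
w5.npy 166 fixed top edge 590.91 sprung bevel top 611.33 diff 20.41
w5.npy 172 fixed top edge 590.9 sprung bevel top 611.39 diff 20.49
w5.npy 178 fixed top edge 590.86 sprung bevel top 611.38 diff 20.52
14.8833 [-0.16287718  0.9061613  -0.05875789]
the job is handed in; nothing more can be done
None
```

The 15 mm (middle) spacer fits. I left it standing in the gap, held by the sprung jaw, and handed the job in at about 15 s of the 72 s allowed. I tried only this one, because the wrist camera put the empty gap at 14.3–14.5 mm. It slid in with 5 N or less sideways and reached the floor at about 6 N.

**Last checks, from a wrist picture and the arm's readings:**
- **Seating:** the foot was at 11.9 mm above the bench just before release, against a floor at 12 mm.
- **Position:** the foot and top edges line up within about 0.2 mm, and it is square to the jaws. It sits about 1 mm from the middle of their length.
- **Jaw pushed back:** the edge-to-edge distance between the jaws grew from 20.1 to 20.5 mm, so the sprung jaw is back about 0.4 mm (0.15 mm needed). The steady 2.5–3.5 N spring force during insertion agrees.
- **Other spacers:** the 12 mm and 18 mm ones still stand upright in their pockets; I never touched them.
- **Bystanders:** I saw nothing disturbed, but the last picture does not show the tin, one mount or part of the other.

**Disagreements:**
- One automatic check of the sprung jaw's rear edge gave a distance 0.3 mm smaller instead of larger. It had picked up the edge of the carrier, so I discarded it and used the bevel edges.
- The other estimates of the push-back ran a little higher, at 0.5–0.8 mm.

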